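# Short spin on the bench microcentrifuge

## Task

Fit the loaded rotor onto the centrifuge's drive: keep it upright, line its two holes up with the two drive pins and lower it (do not drop it) until it sits fully down; then close the clear lid. Then press the orange short-spin key right down, without leaning hard on it, keep it down for at least three seconds, and finish with the key still held down, since the machine spins only while it is held. Leave the soap bottle, tube rack and tip box where they are.

Things in the scene. Friction and masses are not known exactly. Their poses are not given: they have to be found in the camera images.
- centrifuge: small white bench centrifuge, fixed, 222 mm deep (x), 160 wide (y); origin on the bench under the rotor axis; its x runs from the front (control panel, own x -142 to -78 mm, 62 to 80 mm high, sloping) to the rear hinge at own x = 74 mm, where the open lid stands. Deck 85 mm high plus a 3 mm black gasket; round rotor chamber 108 mm wide, 46 deep, centred on the origin.
- spindle_seat (a point): centre of the top of the 60 mm steel drive disc in the chamber, 55 mm above the bench; the rotor's underside rests here. On it stand a steel spindle on the axis (8 mm thick, 12 high) and two brass drive pins (5 mm thick, 7 high) at +20 and -20 mm along this point's x, all with tapered tips. The drive turns easily about z (vertical) and stops at any angle: read this point's x direction.
- rotor_knob (a point): on the loose upright rotor's axis, 55 mm above its flat underside, amid its black round knob (26 mm wide, 30 to 68 mm high). Aluminium disc 90 mm wide, 30 high, six green tube caps to 36 mm, 0.22 to 0.37 kg. Red stripes mark the point's x. Underside holes 14 mm deep: 12 mm wide on the axis, two 8 mm wide at +20 and -20 mm along x (half turn fits too). Seated: 55 mm above spindle_seat.
- lid (a joint): hinge angle of the clear lid in rad: 0 closed flat on the deck, grows as it opens, at most 1.9; it starts wide open (1.6 to 1.85) and stands there by itself. Light (0.15 kg), slightly stiff; below about half open it tends to sink shut slowly by itself.
- lid_hinge (a point): middle of the hinge line, 90 mm above the bench; the line is the centrifuge's y. The point turns with the lid: its -x points from the hinge to the tab, its z out of the lid's outer face.
- lid_tab (a point): centre of the outer face of the grey finger tab at the lid's free edge, 149 mm from the hinge line; tab 50 mm wide, 6 thick, reaching 10 mm past this point; the clear dome, 41 mm high, slopes up from 13 mm short of it. Site z points out of the outer face. Open: the tab is topmost, that face looks away from the robot; push it from there towards the robot, then down. Closed: 95 mm high.
- key_top (a point): centre of the top of the orange round short-spin key, 24 mm wide, on the right of the sloping panel; it stands 10 mm proud of the panel, leaning 10 degrees towards the front; the point's z points out of the key, it is pressed the other way.
- short_key (a joint): travel of the short-spin key in m: 0 released, 0.006 fully down; spring return, 2 N to start and 6 N fully down, then a hard stop. The machine runs while it is more than 4 mm down.
- soap: bystander, loose white soap bottle with green cap and label, 64 mm wide, 170 mm tall; origin under its centre
- rack: bystander, loose blue tube rack with green-capped tubes, 70 x 160 x 100 mm (x, y, z); origin under its centre
- tipbox: bystander, loose grey and yellow pipette-tip box, 85 x 120 x 58 mm (x, y, z); origin under its centre

How it is judged:
By the outcome, as a careful person would: the job done as asked, in the order asked, and still so for the second after the job is handed in, while the arm keeps its last pose, push and grip.
It also fails if it takes over 72 s, if anything falls off the work surface, if the arm or the gripper's body presses on something with over 40 N, if the wrist force passes 120 N, or if a joint passes its speed limit or range.

## Robot

A 6-joint arm with a two-finger parallel gripper is mounted at the origin on the work surface. World frame = base frame: x ahead of the robot, y to its left, z up, the work surface at z = 0. Lengths are in m, angles in rad, forces in N, time in s.
With the tool pointing down it reaches from about 0.35 to 0.725 m from the base axis. Payload 6 kg.
Tool frame: the origin (TCP) lies on the mounting face of the last link; the fingertips stand 173 mm ahead of it and the grasp point (between the pads) lies 155 mm ahead of it; z points along the fingers, y is the direction in which the jaws open and shut (so a half turn about z gives the same grasp; the last joint's range is limited). The gripper opens to 85 mm and grips with 20 to 120 N. Pads are 22 mm wide; open, the fingers measure 114 mm over their backs; the gripper's body (76 mm by 85 mm) begins 54 mm behind the grasp point. The pads swing forward as they close: fully open they stand 13 mm farther back than shut.
Start: joints at [-1.01, 0.04, 0.085, 0, -1.615, -0.334], TCP at [0.135, -0.585, 0.405] pointing down, gripper open.
Joint ranges: [-2.56, 2.56], [-1.29, 2.01], [-1.08, 1.49], [-3.29, 1.98], [-2.81, -0.18], [-2.99, 2.99]. Speed limits (rad/s): [2.57, 2.57, 3.01, 3.14, 3.14, 3.14].

## Interface

Orientations are given as a unit quaternion [w, x, y, z].
In Python, from rig import sense, camera, finish_job gives the robot as it stands.
- The arm moves only by the shell command python3 -m pendant 'ROWS' [OPENING] [FORCE]. ROWS is JSON, a list of rows, each a list of 4 numbers: the shift along the tool's x, y, z in mm, then the turn about the tool's z in degrees. In form: [[tx, ty, tz, turn], ...]. A call has 1 to 12 rows; each row shifts and turns the commanded pose from where the row before left it, along the tool's axes as they then stand; what a row does not reach is not made up. A row lasts 1/10 s, in which the tool goes at most 50 mm and 8.59 degrees, less where a joint would pass 70% of its speed; a pose out of reach is approached as far as the arm can. A call is refused whole if a number of a shift passes 50 or a number of a turn 8.59, either way. A call with a gripper value outside its range is refused whole. OPENING is the finger opening in mm, from 0 to 85.4, set as the call begins (- or left out, the last holds). The fingers move at their own pace and stop on an object; FORCE is the grip in N (left out, the last holds). Time passes only in rows, so rows that do not move let the fingers close. It gives the time, the measured TCP pose, the force and the opening at its end, in the units of the state.
- sense(): the state, without advancing time (a new reading comes with each control period).
- camera(name): name is "side" or "top" or "wrist"; returns a dict with "image" (480x640x3 uint8, blue, green, red), "range_z" (480x640 float32, m along the optical axis (not along the pixel's ray), 0 where there is no reading), "K" (3x3 intrinsics, pixels), "dist" ([k1, k2, p1, p2, k3] as OpenCV has them; the pictures are not rectified), "T" (4x4, takes a point from camera to world coordinates). Camera axes: x right, y down, z forward; pixel columns grow to the right and rows downward; lengths in m; the calibration is good to about 2 mm. A picture is of the moment at which its call begins.
- finish_job(): hands the job in, once; it reports no verdict.
The state is a dict: "t": time; "joint_pos": joint angles; "dq": joint speeds; "joint_torque": joint torques, N m; "tool_pos": TCP position; "orientation": TCP orientation; "wrist_force": force on the tool from outside, world axes, zero at the start; "moment": the same for the moment, N m; "grip_width": opening from 0.0 (shut) to 1.0 (fully open).
Only numpy, scipy, OpenCV 4.12 (cv2) and the standard library are available. Lean on these libraries where they do the work, as an engineer would, in place of code of your own. Each camera call takes 0.05 s, during which the arm holds its last target.

## Working session

There is one attempt and no reset: what is moved stays moved. The work goes in short steps, Python scripts to look and compute and a shell command to move; the robot and the scene stay as the last step left them, time stands still between calls to the robot, and variables do not carry over. Pictures are saved under pics/ and viewed, and the job is handed in when it is done.

```bash
ls; mkdir -p pics; cat > h.py <<'E'
import numpy as np,cv2,pickle
from rig import sense,camera
def shot(n,tag):
    c=camera(n); cv2.imwrite(f'pics/{tag}.png',c['image']); pickle.dump(c,open(f'{tag}.pkl','wb')); return c
def load(tag): return pickle.load(open(f'{tag}.pkl','rb'))
def ray(c,uv):
    uv=np.asarray(uv,float).reshape(-1,1,2)
    p=cv2.undistortPoints(uv,c['K'],np.array(c['dist'])).reshape(-1,2)
    d=np.c_[p,np.ones(len(p))]@c['T'][:3,:3].T
    return c['T'][:3,3],d
def plane(c,uv,z):
    o,d=ray(c,uv); return o+d*((z-o[2])/d[:,2])[:,None]
def depth(c,uv):
    uv=np.atleast_2d(uv); o,d=ray(c,uv)
    z=np.array([c['range_z'][int(round(v)),int(round(u))] for u,v in uv]); return o+d*z[:,None]
def cloud(c):
    v,u=np.mgrid[0:480,0:640]; uv=np.c_[u.ravel(),v.ravel()]
    o,d=ray(c,uv); return (o+d*c['range_z'].ravel()[:,None]).reshape(480,640,3)
def proj(c,P):
    T=np.linalg.inv(c['T']); r,_=cv2.Rodrigues(T[:3,:3]); return cv2.projectPoints(np.atleast_2d(np.asarray(P,float)),r,T[:3,3],c['K'],np.array(c['dist']))[0].reshape(-1,2)
E
python3 - <<'E'
from h import *
s=sense(); print(s)
for n in ['side','top','wrist']:
    c=shot(n,n+'0'); print(n,np.round(c['T'],3).tolist(),np.round(c['K'],1).tolist())
E
```

```text
pics
{'t': 0.0, 'joint_pos': array([-1.01029328e+00,  4.08052845e-02,  8.38009752e-02, -4.51820933e-04,
       -1.61549947e+00, -3.33684971e-01]), 'dq': array([ 0.00026469, -0.00119296, -0.00101885,  0.00115131, -0.00033056,
        0.00031092]), 'joint_torque': array([-4.52704080e-04, -3.68205428e+01,  3.47399318e+01,  6.93191260e+00,
       -5.52347818e-03, -3.66442876e-06]), 'tool_pos': array([ 0.13501044, -0.58458746,  0.4036792 ]), 'orientation': array([-1.65597232e-04, -1.13175887e-01,  9.93574576e-01,  8.67390168e-04]), 'wrist_force': array([-0.13422642, -0.40542391, -0.46256509]), 'moment': array([ 0.01177897, -0.03030573, -0.00495279]), 'grip_width': 0.9995955676460971}
side [[-0.846, -0.396, 0.357, 0.139], [-0.533, 0.646, -0.546, 0.659], [-0.014, -0.652, -0.758, 1.019], [0.0, 0.0, 0.0, 1.0]] [[471.9, 0.0, 312.1], [0.0, 471.9, 231.9], [0.0, 0.0, 1.0]]
top [[0.023, -0.989, 0.148, 0.438], [-1.0, -0.022, 0.005, -0.012], [-0.002, -0.148, -0.989, 1.09], [0.0, 0.0, 0.0, 1.0]] [[508.0, 0.0, 321.8], [0.0, 508.0, 239.9], [0.0, 0.0, 1.0]]
wrist [[-0.225, 0.925, 0.305, 0.057], [0.974, 0.213, 0.072, -0.602], [0.002, 0.313, -0.95, 0.372], [0.0, 0.0, 0.0, 1.0]] [[403.8, 0.0, 317.5], [0.0, 403.8, 229.4], [0.0, 0.0, 1.0]]
```

View pics/side0.png

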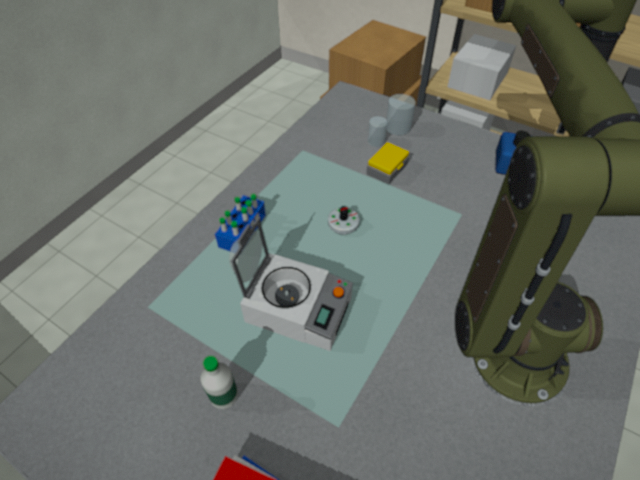

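View pics/top0.png

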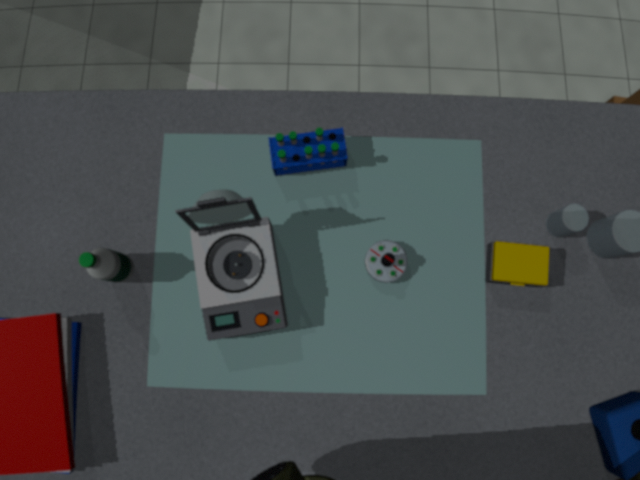

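View pics/wrist0.png

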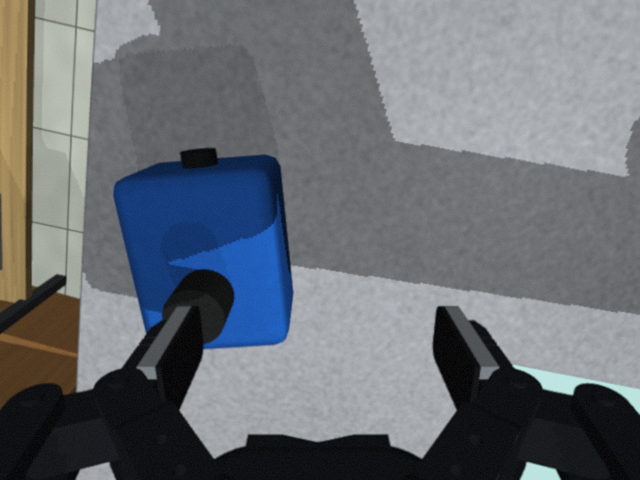

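The top picture shows the rotor at about (386,261), the chamber at (236,263), the key at (262,320), and the lid standing at the rear near row 210. The side view shows the same layout. Next I'll measure the positions.

```bash
python3 - <<'E'
from h import *
for n,rot,ch,key in [('top0',(386,261),(236,263),(262,320)),('side0',(344,212),(287,287),(338,292))]:
    c=load(n)
    print(n,'knob top',plane(c,[rot],.068),'gasket',plane(c,[ch],.088),'key',plane(c,[key],.08))
c=load('top0'); im=c['image']; hsv=cv2.cvtColor(im,cv2.COLOR_BGR2HSV)
def blobs(m,name,z):
    n,l,st,ce=cv2.connectedComponentsWithStats(m.astype(np.uint8))
    for i in range(1,n):
        if st[i,4]>8: print(name,ce[i].round(1),st[i,4],plane(c,[ce[i]],z)[0].round(4))
H,S,V=cv2.split(hsv)
m=(H>5)&(H<18)&(S>180)&(V>120); blobs(m,'orange',.082)
g=(H>50)&(H<75)&(S>120)&(V>60); blobs(g,'green',.036)
r=((H<4)|(H>174))&(S>100)&(V>90); r[:,:340]=0; r[:,420:]=0; blobs(r,'red',.03)
k=(V<50);k[:, :350]=0;k[:,420:]=0;k[:230]=0;k[300:]=0;blobs(k,'knob',.068)
P=cloud(c)
for u,v in [(386,261),(375,255),(205,240),(262,320),(240,205),(248,222)]: print((u,v),P[v,u].round(4))
cv2.imwrite('pics/top0c.png',cv2.resize(im[170:350,160:420],None,fx=3,fy=3,interpolation=cv2.INTER_CUBIC))
E
```

```text
top0 knob top [[ 0.55129581 -0.13768342  0.068     ]] gasket [[0.53828068 0.16271163 0.088     ]] key [[0.42733721 0.1075396  0.08      ]]
side0 knob top [[ 0.54998095 -0.13242861  0.068     ]] gasket [[0.53592993 0.16579573 0.088     ]] key [[0.42855981 0.10995702 0.08      ]]
orange [260.7 319.5] 48 [0.4283 0.1099 0.082 ]
green [318.7 130.8] 35 [0.8366 0.0058 0.036 ]
green [279. 136.] 35 [0.8229 0.0919 0.036 ]
green [292.4 134.5] 34 [0.827  0.0628 0.036 ]
green [334.8 146.4] 25 [ 0.8017 -0.03    0.036 ]
green [308.1 149.7] 26 [0.793  0.0276 0.036 ]
green [321.4 148.4] 23 [ 0.7966 -0.0012  0.036 ]
green [281.2 153.5] 26 [0.7832 0.0857 0.036 ]
green [380.5 247.8] 10 [ 0.5824 -0.1299  0.036 ]
green [394.4 249.1] 11 [ 0.5803 -0.1591  0.036 ]
green [ 85.6 259.3] 158 [0.5429 0.4986 0.036 ]
green [372.7 258.9] 9 [ 0.5587 -0.1137  0.036 ]
green [378.5 271.8] 10 [ 0.5319 -0.1261  0.036 ]
green [392.6 272.9] 11 [ 0.5302 -0.1556  0.036 ]
green [277.5 320.4] 11 [0.427  0.0809 0.036 ]
knob [390.8 256.2] 29 [ 0.5614 -0.1475  0.068 ]
knob [385.9 261.8] 63 [ 0.5497 -0.1376  0.068 ]
(386, 261) [ 0.5512 -0.1376  0.0689]
(375, 255) [ 0.5671 -0.1186  0.0345]
(205, 240) [0.5831 0.2277 0.0877]
(262, 320) [0.4274 0.1071 0.0839]
(240, 205) [0.6325 0.1415 0.1971]
(248, 222) [0.62   0.141  0.0969]
```

View pics/top0c.png

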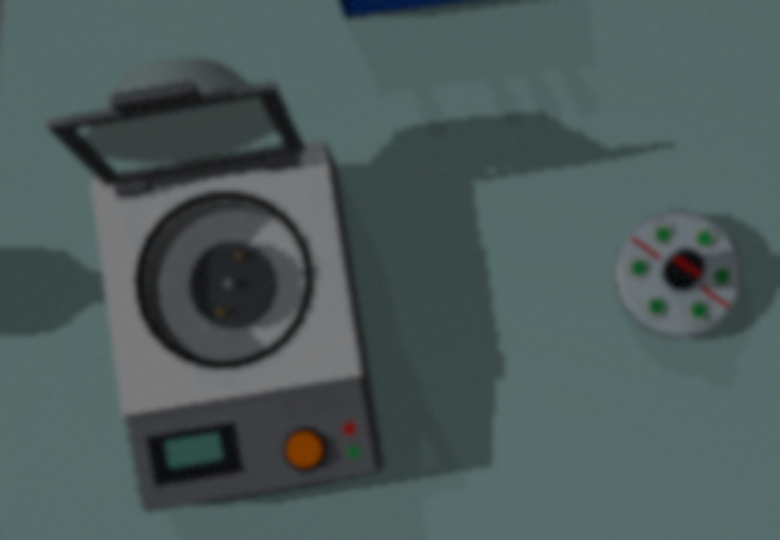

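The rotor is near (0.551,-0.138), the chamber near (0.537,0.164) and the key near (0.428,0.109,0.083). Drive and rotor x directions both show in the crop. I'll move above the rotor and measure it with the wrist camera.

```bash
python3 -m pendant '[[-23,15.5,0,0],[-46,31,0,0],[-46,31,0,0],[-46,31,0,0],[-46,31,0,0],[-46,31,0,0],[-46,31,0,0],[-46,31,0,0],[-46,31,0,0],[-46,31,0,0],[-46,31,0,0],[-23,15.5,0,0]]' 
python3 -m pendant '[[0,0,0,-7],[0,0,0,-7],[0,0,0,-7],[0,0,0,-7],[0,0,0,-7],[0,0,0,-7],[0,0,0,-7],[0,0,0,-7],[0,0,0,-7],[0,0,0,-7],[0,0,0,0]]'
cat >> h.py <<'E'
def tool():
    s=sense(); w,x,y,z=s['orientation']
    from scipy.spatial.transform import Rotation as R
    return s,np.array(s['tool_pos']),R.from_quat([x,y,z,w]).as_matrix()
def go(target,yaw=None):
    s,p,R=tool(); d=R.T@(np.array(target)-p)*1000
    cy=np.degrees(np.arctan2(R[1,0],R[0,0]))
    print('pos',p.round(4),'yaw',round(cy,2),'tilt',R[:,2].round(4),'delta tool mm',d.round(1), 'turn',None if yaw is None else round(-((yaw-cy+180)%360-180),2))
E
python3 - <<'E'
from h import *
print(sense()['joint_pos'].round(3)); c=shot('wrist','w1'); go([.551,-.138,.404],-97)
E
```

```text
t: 1.35
tool_pos: [0.5157, -0.1757, 0.4039]
orientation: [-0.0, -0.114, 0.993, 0.0]
wrist_force: [0.7, -0.0, -0.0]
grip_width: 1.002
t: 2.45
tool_pos: [0.5139, -0.1785, 0.4044]
orientation: [-0.0, -0.663, 0.749, 0.0]
wrist_force: [-0.8, 0.0, -0.5]
grip_width: 0.997
[ 0.035 -0.109 -0.061 -0.    -1.619 -0.156]
pos [ 0.5139 -0.1786  0.4044] yaw -97.15 tilt [-5.e-04  2.e-04 -1.e+00] delta tool mm [-44.9 -31.7   0.4] turn -0.15
```

View pics/w1.png

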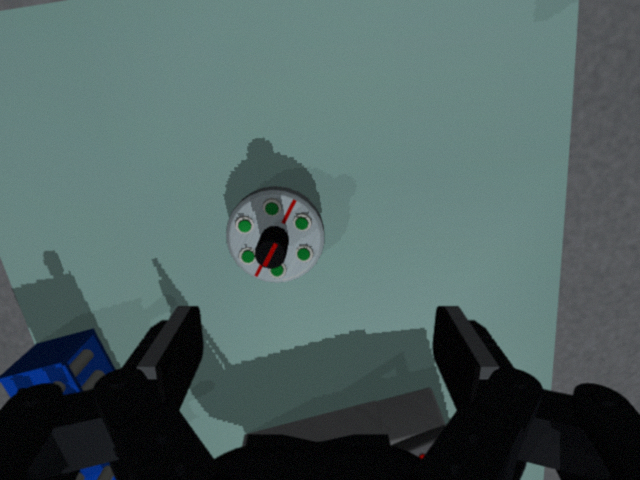

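The wrist picture shows the rotor around (276,235): six caps, and the red stripe running from (294,203) to (258,272).

```bash
cat >> h.py <<'E'
def blobs(m,mn=8):
    n,l,st,ce=cv2.connectedComponentsWithStats(m.astype(np.uint8))
    return [(ce[i],st[i,4],st[i,:4],l==i) for i in range(1,n) if st[i,4]>=mn]
def rotor(c,box,z0=0.,rt=None):
    u0,v0,u1,v1=box; H,S,V=cv2.split(cv2.cvtColor(c['image'],cv2.COLOR_BGR2HSV))
    M=np.zeros(H.shape,bool); M[v0:v1,u0:u1]=1
    g=blobs(M&(H>50)&(H<80)&(S>120)&(V>40)); G=np.array([plane(c,[b[0]],z0+.036)[0] for b in g])
    print('caps',len(G)); 
    if len(G)>2: print(G.mean(0).round(4), 'radii',np.linalg.norm(G-G.mean(0),axis=1).round(4))
    R_=M&((H<6)|(H>172))&(S>120)&(V>60)
    P=cloud(c)
    for b in blobs(R_,6):
        pz=np.median(P[b[3]][:,2])-z0; z=z0+(.068 if pz>.05 else .03)
        vu=np.argwhere(b[3])[:,::-1]; W=plane(c,vu,z)[:,:2]
        vx,vy,_,_=cv2.fitLine(W.astype(np.float32),cv2.DIST_L2,0,.01,.01).ravel()
        print('red',b[0].round(1),b[1],'z',pz.round(4),'ctr',W.mean(0).round(4),'ang',np.degrees(np.arctan2(vy,vx)).round(1))
    return G
E
python3 - <<'E'
from h import *
c=load('w1'); G=rotor(c,(215,175,335,290))
E
```

```text
caps 6
[ 0.5568 -0.1419  0.036 ] radii [0.029  0.029  0.0289 0.0289 0.0288 0.0295]
red [288.5 211.1] 85 z 0.0301 ctr [ 0.5411 -0.165 ] ang 55.4
red [267.1 258. ] 169 z 0.0676 ctr [ 0.56   -0.1381] ang 50.9
```

```bash
python3 -m pendant '[[-14,-12.5,20,0],[-14,-12.5,40,0],[-13.5,-13,40,0],[0,0,30,0],[0,0,14,0],[0,0,0,0],[0,0,0,0]]' 60
python3 - <<'E'
from h import *
c=shot('wrist','w2'); go([.5565,-.142,.212])
E
```

```text
t: 3.2
tool_pos: [0.5571, -0.1423, 0.2626]
orientation: [0.001, -0.662, 0.749, -0.001]
wrist_force: [0.4, 0.1, 0.6]
grip_width: 0.701
pos [ 0.5572 -0.1424  0.2632] yaw -97.06 tilt [ 3.4e-03 -6.0e-04 -1.0e+00] delta tool mm [-0.3  0.9 51.2] turn None
```

View pics/w2.png

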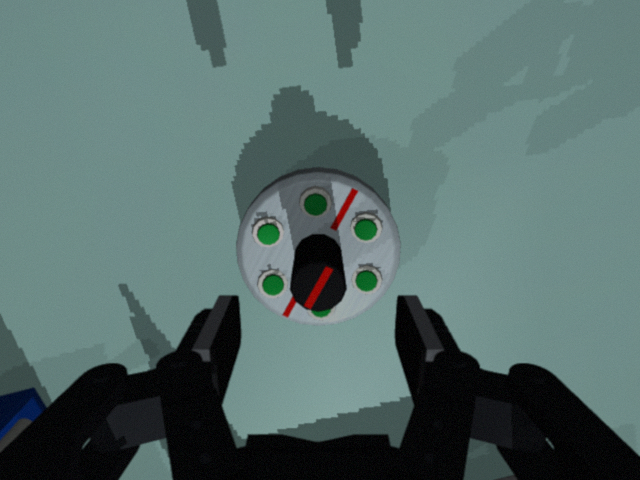

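The knob top is at about (318,287), midway between the fingers at columns 240 and 398. Caps and stripes are clear.

```bash
python3 - <<'E'
from h import *
c=load('w2'); G=rotor(c,(225,165,405,325)); print(G.round(4).tolist())
E
python3 -m pendant '[[0,0.5,20,0],[0,0,20,0],[0,0,10,0],[0,0,0,0],[0,0,0,0]]'
python3 -c "
from h import *
go([.5565,-.142,.212]); shot('wrist','w3')"
```

```text
caps 6
[ 0.5574 -0.1417  0.036 ] radii [0.0293 0.029  0.029  0.0284 0.0284 0.0318]
red [343.9 208.8] 277 z 0.0302 ctr [ 0.5411 -0.165 ] ang 55.6
red [318.  287.2] 401 z 0.0679 ctr [ 0.5575 -0.141 ] ang 55.8
red [289.3 307. ] 107 z 0.0301 ctr [ 0.5772 -0.1121] ang 57.3
[[0.5551, -0.1709, 0.036], [0.5315, -0.1548, 0.036], [0.581, -0.1585, 0.036], [0.5336, -0.1261, 0.036], [0.5832, -0.1298, 0.036], [0.5598, -0.11, 0.036]]
t: 3.75
tool_pos: [0.5567, -0.1421, 0.2123]
orientation: [0.001, -0.663, 0.749, -0.001]
wrist_force: [0.8, -0.2, 0.4]
grip_width: 0.7
pos [ 0.5567 -0.1421  0.2123] yaw -97.01 tilt [ 1.9e-03 -5.0e-04 -1.0e+00] delta tool mm [-0.1  0.2  0.3] turn None
```

View pics/w3.png

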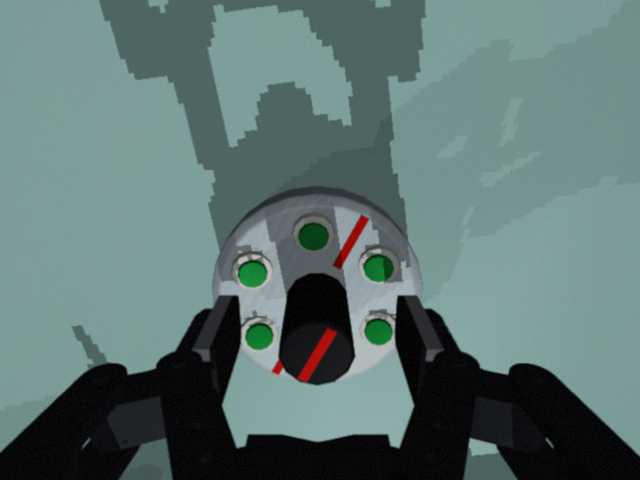

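```bash
python3 -m pendant '[[-1,-0.7,0,0],[0,0,0,0],[0,0,0,0],[0,0,0,0],[0,0,0,0],[0,0,0,0],[0,0,0,0],[0,0,0,0]]' 15 50
python3 -m pendant '[[0,0,-5,0],[0,0,-10,0],[0,0,-20,0],[0,0,-40,0],[0,0,-40,0],[0,0,-20,0],[0,0,0,0],[0,0,0,0]]'
python3 -c "
from h import *
go([.5565,-.142,.347]); c=shot('wrist','w4'); shot('top','t4'); shot('side','s4')"
```

```text
t: 4.6
tool_pos: [0.5574, -0.141, 0.2115]
orientation: [0.001, -0.663, 0.749, -0.001]
wrist_force: [1.0, 1.0, 6.4]
grip_width: 0.282
t: 5.4
tool_pos: [0.5568, -0.1409, 0.3446]
orientation: [-0.0, -0.663, 0.749, 0.001]
wrist_force: [-0.4, -0.6, -4.0]
grip_width: 0.287
pos [ 0.5568 -0.1409  0.3446] yaw -97.02 tilt [-0.0016  0.0011 -1.    ] delta tool mm [ 1.1  0.1 -2.4] turn None
```

View pics/w4.png

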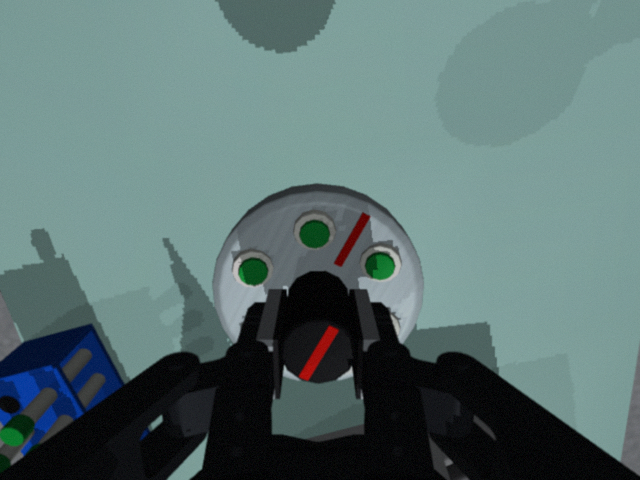

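View pics/s4.png

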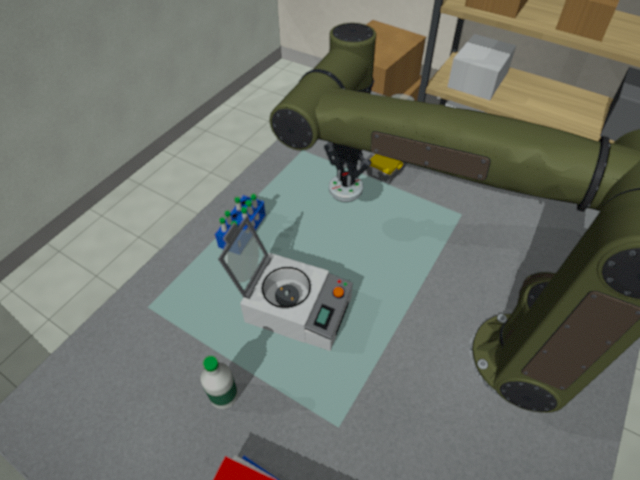

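The rotor is held upright: stripe and caps are unchanged in the picture, and the wrist carries about 3.5 N. Next I'll measure the drive from the first top and side pictures.

```bash
python3 - <<'E'
from h import *
c=load('w4'); rotor(c,(215,180,425,385),z0=.133)
for n,b in [('top0',(200,230,270,295)),('side0',(255,260,315,310)),('top0','c')]:
    c=load(n); 
    if b=='c': continue
    im=c['image']; cr=im[b[1]:b[3],b[0]:b[2]]
    cv2.imwrite(f'pics/{n}_ch.png',cv2.resize(cr,None,fx=9,fy=9,interpolation=cv2.INTER_LANCZOS4))
    f=cr.astype(float); w=f[:,:,2]-f[:,:,0]   # red-blue: brass
    print(n,'brass'); idx=np.argsort(w.ravel())[::-1][:10]
    for i in idx: v,u=divmod(i,cr.shape[1]); print((u+b[0],v+b[1]),w.ravel()[i],plane(c,[(u+b[0],v+b[1])],.061)[0].round(4))
E
```

```text
caps 3
[ 0.5547 -0.1615  0.169 ] radii [0.0095 0.0252 0.0252]
red [351.8 239.2] 486 z 0.0301 ctr [ 0.5399 -0.1648] ang 55.7
red [318.2 352.8] 712 z 0.068 ctr [ 0.5564 -0.1409] ang 55.9
top0 brass
(np.int64(233), np.int64(273)) 27.0 [0.5204 0.1726 0.061 ]
(np.int64(233), np.int64(274)) 24.0 [0.5183 0.1725 0.061 ]
(np.int64(234), np.int64(273)) 22.0 [0.5204 0.1706 0.061 ]
(np.int64(234), np.int64(274)) 22.0 [0.5184 0.1705 0.061 ]
(np.int64(239), np.int64(255)) 22.0 [0.5576 0.162  0.061 ]
(np.int64(239), np.int64(254)) 20.0 [0.5596 0.1621 0.061 ]
(np.int64(240), np.int64(255)) 20.0 [0.5576 0.16   0.061 ]
(np.int64(240), np.int64(254)) 17.0 [0.5597 0.1601 0.061 ]
(np.int64(232), np.int64(273)) 16.0 [0.5203 0.1747 0.061 ]
(np.int64(239), np.int64(256)) 15.0 [0.5555 0.1619 0.061 ]
side0 brass
(np.int64(281), np.int64(288)) 81.0 [0.5582 0.1616 0.061 ]
(np.int64(292), np.int64(298)) 73.0 [0.5195 0.1714 0.061 ]
(np.int64(292), np.int64(299)) 64.0 [0.5179 0.1737 0.061 ]
(np.int64(281), np.int64(289)) 64.0 [0.5566 0.164  0.061 ]
(np.int64(291), np.int64(298)) 59.0 [0.5215 0.1726 0.061 ]
(np.int64(282), np.int64(288)) 56.0 [0.5562 0.1603 0.061 ]
(np.int64(280), np.int64(288)) 56.0 [0.5603 0.1629 0.061 ]
(np.int64(291), np.int64(299)) 50.0 [0.5199 0.175  0.061 ]
(np.int64(292), np.int64(297)) 50.0 [0.5211 0.169  0.061 ]
(np.int64(281), np.int64(287)) 50.0 [0.5599 0.1592 0.061 ]
```

View pics/top0_ch.png

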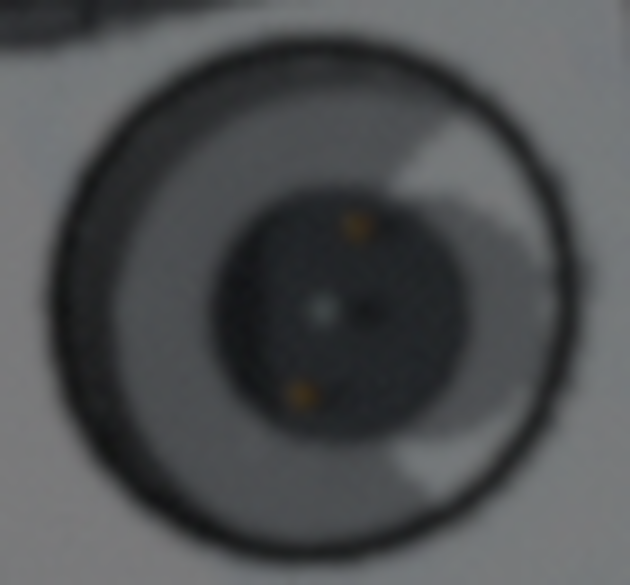

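Top and side agree: pins at about (0.558,0.161) and (0.520,0.172), so the centre is near (0.539,0.167) and the drive angle is about -16°. I'll carry the rotor to the front of the chamber, turn it, and look again from closer.

```bash
python3 -m pendant '[[-15,9,-5,0],[-25,15,-10,0],[-30,18,-10,0],[-35,21,-10,0],[-35,21,-10,0],[-35,21,-10,0],[-35,21,0,0],[-35,21,0,0],[-25,15,0,0],[-15,9,0,0],[-5,3,0,0],[0,0,0,0]]'
python3 -m pendant '[[0,0,0,4],[0,0,0,8],[0,0,0,8],[0,0,0,8],[0,0,0,8],[0,0,0,8],[0,0,0,8],[0,0,0,8],[0,0,0,8],[0,0,0,4],[0,0,0,0],[0,0,0,0]]'
python3 -c "
from h import *
go([.42,.167,.4],-169); c=shot('wrist','w5'); print(sense()['joint_pos'].round(2))"
```

```text
t: 6.75
tool_pos: [0.4195, 0.1684, 0.3998]
orientation: [-0.001, -0.663, 0.749, 0.0]
wrist_force: [-1.0, -0.5, -1.6]
grip_width: 0.282
t: 7.95
tool_pos: [0.42, 0.1674, 0.4004]
orientation: [-0.0, -0.096, 0.995, -0.0]
wrist_force: [0.2, 0.3, -2.0]
grip_width: 0.288
pos [0.42   0.1674 0.4004] yaw -168.95 tilt [-5.e-04 -4.e-04 -1.e+00] delta tool mm [ 0.1 -0.4  0.4] turn 0.05
[ 0.83 -0.36 -0.28 -0.   -1.66 -2.21]
```

View pics/w5.png

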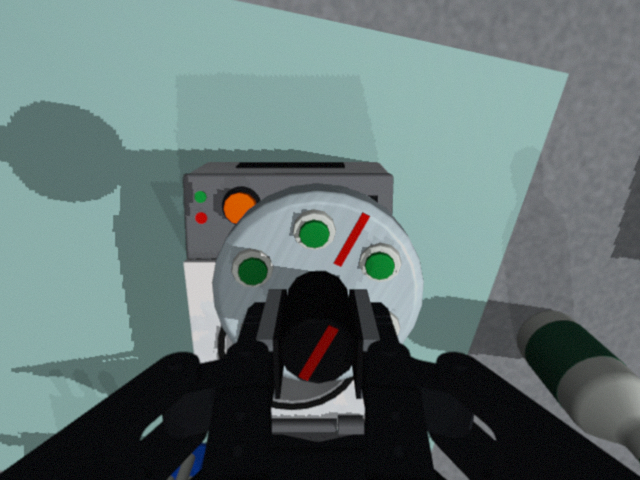

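The camera looks from the tool's +x side, so the rotor hides the chamber from here, with only the panel and key (238,208) visible. I'll turn back and view the chamber from its left side.

```bash
python3 -m pendant '[[0,0,0,-4],[0,0,0,-8],[0,0,0,-8],[0,0,0,-8],[0,0,0,-8],[0,0,0,-8],[0,0,0,-8],[0,0,0,-8],[0,0,0,-8],[0,0,0,-4]]'
python3 -m pendant '[[-8,-9,0,0],[-16,-19,0,0],[-25,-30,0,0],[-25,-30,0,0],[-17,-21,0,0],[-8,-9,0,0],[0,0,0,0],[0,0,0,0],[0,0,0,0]]'
python3 -c "
from h import *
go([.549,.251,.4],-97); c=shot('wrist','w6'); print(sense()['joint_pos'].round(2))"
```

```text
t: 9.0
tool_pos: [0.4198, 0.1678, 0.4006]
orientation: [-0.0, -0.665, 0.747, 0.0]
wrist_force: [-0.2, 0.5, -2.2]
grip_width: 0.283
t: 9.9
tool_pos: [0.5485, 0.2514, 0.4011]
orientation: [0.0, -0.663, 0.749, 0.0]
wrist_force: [-0.3, -0.9, -2.8]
grip_width: 0.284
pos [0.5485 0.2514 0.4011] yaw -96.98 tilt [ 3.e-04  3.e-04 -1.e+00] delta tool mm [ 0.4 -0.5  1.1] turn 0.02
[ 0.76  0.05  0.09 -0.   -1.61 -0.88]
```

View pics/w6.png

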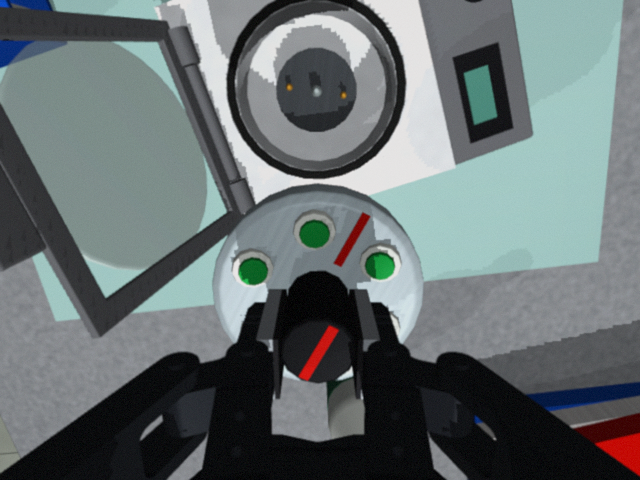

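The chamber is clear now, with brass pins at about (290,88) and (344,96) and the spindle tip at (317,92). The lid is open at left.

```bash
python3 - <<'E'
from h import *
c=load('w6'); im=c['image'].astype(float); w=im[:,:,2]-im[:,:,0]; m=np.zeros(w.shape,bool); m[50:135,270:360]=w[50:135,270:360]>40
P=[]
for b in blobs(m,3):
    vu=np.argwhere(b[3]); ww=w[b[3]]; uv=(vu[:,::-1]*ww[:,None]).sum(0)/ww.sum()
    P.append(plane(c,[uv],.060)[0]); print('pin',uv.round(2),b[1],P[-1].round(4))
P=np.array(P)
d=P[0]-P[1]; print('ctr',P.mean(0),'len',np.linalg.norm(d),'ang',np.degrees(np.arctan2(d[1],d[0])))
print('spindle',plane(c,[(317,92)],.067).round(4))
g=cv2.cvtColor(c['image'],cv2.COLOR_BGR2GRAY)
for r in blobs((g<45)&(np.add.outer(np.arange(480),0*np.arange(640))<180),200):
    print(r[0],r[1],r[2])
rotor(c,(210,180,425,385),z0=.401-.2115)
s,p,R=tool(); print(p)
# lid tab etc via depth cloud
Q=cloud(c)
for uv in [(5,235),(98,330),(250,205),(165,20)]: print(uv,Q[uv[1],uv[0]].round(4))
E
```

```text
pin [288.94  86.94] 38 [0.5586 0.1635 0.06  ]
pin [343.19  94.91] 35 [0.5202 0.1738 0.06  ]
ctr [0.53939884 0.1686502  0.06      ] len 0.03981543445030192 ang -14.93140152168704
spindle [[0.5389 0.1695 0.067 ]]
[32.49494949  3.94276094] 297 [ 6  0 47 12]
[315.22569061  87.91104972] 3620 [228   0 177 178]
[ 9.09411765 49.95294118] 340 [ 0 39 30 27]
[484.82520809  90.56242568] 2523 [453  43  60 100]
[320.59299517 118.98671498] 828 [285 102  68  29]
caps 3
[0.5469 0.2306 0.2255] radii [0.0095 0.0252 0.0252]
red [351.7 239.1] 486 z 0.0302 ctr [0.5321 0.2273] ang 55.7
red [318.3 352.5] 743 z 0.0679 ctr [0.5483 0.2512] ang 55.8
[0.54842951 0.25139686 0.40134829]
(5, 235) [0.6559 0.2052 0.2344]
(98, 330) [0.6422 0.2538 0.2223]
(250, 205) [0.5948 0.2388 0.0952]
(165, 20) [0.6295 0.1145 0.0859]
```

The wrist camera gives drive centre (0.5394,0.1687), pin spacing 39.8 mm (true value 40) and angle -14.9°. On the rotor the top camera read 1.7 mm low in y against the wrist. With that corrected, both put the drive at about (0.5395,0.1684), and yaw -168 lines the holes up with the pins.

```bash
python3 -m pendant '[[0,0,0,4],[0,0,0,8],[0,0,0,8],[0,0,0,8],[0,0,0,8],[0,0,0,8],[0,0,0,8],[0,0,0,8],[0,0,0,7],[0,0,0,4]]'
python3 -m pendant '[[4,-10,0,0],[7,-20,10,0],[7,-25,20,0],[6,-17,20,0],[2,-7,10,0],[0,0,0,0],[0,0,0,0],[0,0,0,0]]'
python3 -c "
from h import *
go([.5397,.1686,.2865],-168); c=shot('wrist','w7')"
```

```text
t: 10.95
tool_pos: [0.5484, 0.2515, 0.4015]
orientation: [0.0, -0.102, 0.995, 0.0]
wrist_force: [0.5, -0.2, -2.3]
grip_width: 0.283
t: 11.75
tool_pos: [0.5401, 0.1698, 0.3421]
orientation: [0.001, -0.105, 0.994, 0.0]
wrist_force: [0.9, -0.4, -2.2]
grip_width: 0.282
pos [0.5401 0.1698 0.3421] yaw -167.95 tilt [ 0.0019  0.001  -1.    ] delta tool mm [ 0.8 -1.1 55.6] turn 0.05
```

View pics/w7.png

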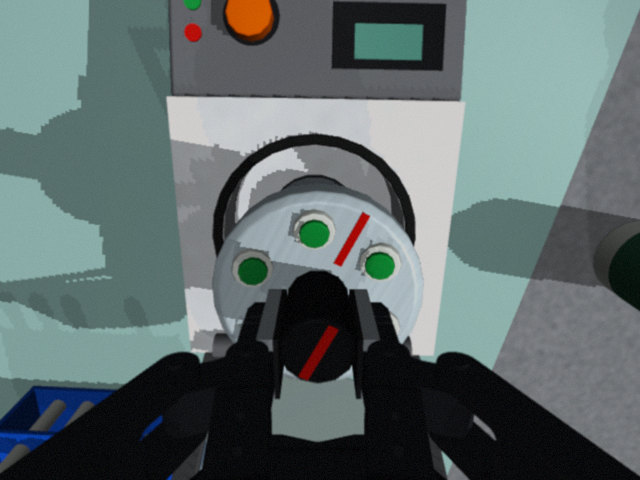

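The rotor sits laterally centred over the gasket ring (columns 213–414). I'll lower it to just above the pins.

```bash
python3 -m pendant '[[0.8,-1.1,15,0],[0,0,20,0],[0,0,14,0],[0,0,6,0],[0,0,0,0],[0,0,0,0],[0,0,0,0]]'
python3 -c "
from h import *
go([.5397,.1686,.2665],-168); c=shot('wrist','w8');print(sense()['wrist_force'])
go([.5397,.1686,.2665],-168);"
```

```text
t: 12.5
tool_pos: [0.5396, 0.1681, 0.2868]
orientation: [0.001, -0.105, 0.995, 0.0]
wrist_force: [0.0, -0.1, -2.9]
grip_width: 0.285
pos [0.5396 0.1681 0.2868] yaw -167.99 tilt [ 1.5e-03  8.0e-04 -1.0e+00] delta tool mm [-0.2  0.5 20.3] turn 0.01
[ 0.21473142  0.50741315 -2.38458039]
pos [0.5396 0.1681 0.2867] yaw -168.0 tilt [ 1.4e-03  9.0e-04 -1.0e+00] delta tool mm [-0.2  0.5 20.2] turn -0.0
```

View pics/w8.png

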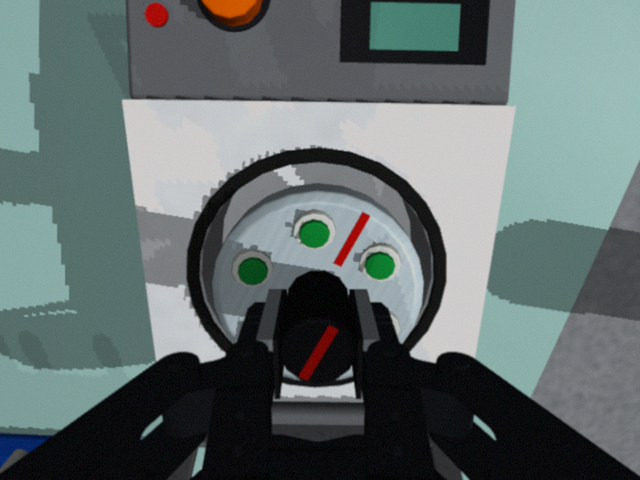

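The rotor is inside the ring, centred: gasket at columns 188–446 (mid 317), rotor mid 318. I'll lower it slowly.

```bash
python3 -m pendant '[[0,0.3,3,0],[0,0,3,0],[0,0,2,0],[0,0,2,0],[0,0,0,0]]'
python3 -m pendant '[[0,0,2,0],[0,0,2,0],[0,0,0,0]]'
python3 -c "
from h import *
s=sense();print(s['wrist_force'],s['moment']);go([.5397,.1686,.2665],-168)"
```

```text
t: 13.05
tool_pos: [0.5392, 0.1682, 0.2752]
orientation: [-0.0, -0.104, 0.995, -0.0]
wrist_force: [0.3, 0.8, -2.3]
grip_width: 0.285
t: 13.35
tool_pos: [0.5392, 0.1682, 0.2713]
orientation: [-0.0, -0.104, 0.995, -0.0]
wrist_force: [-0.5, -0.4, -2.9]
grip_width: 0.286
[-0.4837246  -0.39396499 -2.94522213] [-0.01421943  0.02045089  0.0344976 ]
pos [0.5392 0.1682 0.2713] yaw -168.01 tilt [-7.e-04 -1.e-04 -1.e+00] delta tool mm [-0.6  0.3  4.8] turn -0.01
```

```bash
python3 -m pendant '[[0,0,1.5,0],[0,0,1,0],[0,0,1,0],[0,0,0,0]]'
python3 -m pendant '[[0,0,0.7,0],[0,0,0.5,0],[0,0,0.4,0],[0,0,0,0]]'
python3 -c "
from h import *
s=sense();print(s['wrist_force'],s['moment']);go([.5397,.1686,.2665],-168)"
```

```text
t: 13.75
tool_pos: [0.5393, 0.1682, 0.268]
orientation: [-0.0, -0.104, 0.995, 0.0]
wrist_force: [0.1, -0.5, -2.7]
grip_width: 0.287
t: 14.15
tool_pos: [0.5393, 0.1683, 0.2667]
orientation: [0.0, -0.105, 0.995, 0.0]
wrist_force: [0.3, 0.6, -2.6]
grip_width: 0.29
[ 0.30609836  0.55412441 -2.61636318] [ 0.0327505  -0.01026903  0.03702378]
pos [0.5393 0.1683 0.2667] yaw -168.0 tilt [ 0.e+00  1.e-04 -1.e+00] delta tool mm [-0.5  0.2  0.2] turn -0.0
```

```bash
python3 -m pendant '[[0,0,0.5,0],[0,0,0.5,0],[0,0,0,0]]'
python3 -m pendant '[[0,0,0.5,0],[0,0,0,0],[0,0,0,0]]'
python3 -c "
from h import *
s=sense();print(s['wrist_force'],s['moment']);go([.5397,.1686,.2665],-168)"
```

```text
t: 14.45
tool_pos: [0.5393, 0.1683, 0.2665]
orientation: [0.0, -0.105, 0.995, 0.0]
wrist_force: [-3.3, -0.4, 4.9]
grip_width: 0.283
t: 14.75
tool_pos: [0.5393, 0.1683, 0.2665]
orientation: [0.001, -0.105, 0.995, 0.0]
wrist_force: [-4.4, -0.6, 6.6]
grip_width: 0.282
[-4.36001317 -0.62900339  6.64941529] [-0.12584009  1.60181926 -0.01223469]
pos [0.5393 0.1683 0.2665] yaw -167.99 tilt [ 1.1e-03  3.0e-04 -1.0e+00] delta tool mm [-0.4  0.3  0. ] turn 0.01
```

Contact came at TCP z 0.2665, exactly the predicted seated height, so the pins are in the holes. I'll release gently and back off.

```bash
python3 -m pendant '[[0,0,-0.8,0],[0,0,0,0],[0,0,0,0],[0,0,0,0],[0,0,0,0]]' 50 20
python3 -m pendant '[[0,0,-10,0],[0,0,-25,0],[0,0,-40,0],[0,0,-40,0],[0,0,-20,0],[0,0,0,0],[0,0,0,0]]'
python3 -c "
from h import *
c=shot('wrist','w9');go([.5397,.1686,.2665],-168); shot('side','s9')"
```

```text
t: 15.25
tool_pos: [0.5393, 0.1682, 0.2657]
orientation: [-0.0, -0.104, 0.995, -0.0]
wrist_force: [-0.3, -0.2, -0.0]
grip_width: 0.583
t: 15.95
tool_pos: [0.5392, 0.1683, 0.4015]
orientation: [0.0, -0.104, 0.995, 0.0]
wrist_force: [-0.1, 0.5, -0.2]
grip_width: 0.585
pos [0.5392 0.1683 0.4004] yaw -168.01 tilt [-9.e-04  1.e-04 -1.e+00] delta tool mm [ -0.7   0.2 133.9] turn -0.01
```

View pics/w9.png

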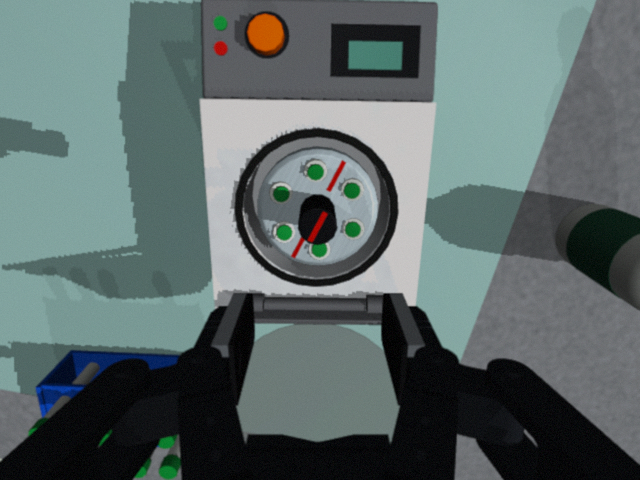

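The rotor sits in the chamber with its stripes along the pin line. I'll check the seat height and measure the machine's heading, the lid tab and the key.

```bash
python3 - <<'E'
from h import *
c=load('w9'); Q=cloud(c); rotor(c,(240,130,400,285),z0=.055)
H,S,V=cv2.split(cv2.cvtColor(c['image'],cv2.COLOR_BGR2HSV))
m=(H>50)&(H<80)&(S>120)&(V>40); m[:,:260]=0;m[:,380:]=0;m[280:]=0;m[:150]=0
print('caps z',[np.median(Q[b[3]][:,2]).round(4) for b in blobs(m)])
m=(H>5)&(H<20)&(S>180)&(V>80)
for b in blobs(m,30): 
    q=Q[b[3]]; print('key',b[0],b[1],np.median(q[:,2]).round(4),plane(c,[b[0]],.082)[0].round(4)); top=q[q[:,2]>np.percentile(q[:,2],20)]; A=np.c_[q[:,:2],np.ones(len(q))]; k=np.linalg.lstsq(A,q[:,2],rcond=None)[0]; print('slope',k.round(3),'mean',q.mean(0).round(4))
e=plane(c,[(203,98),(436,102.5)],.085); d=e[0]-e[1]; print('front edge',e.round(4),'x heading',np.degrees(np.arctan2(d[1],d[0]))-90)
# side edges of deck
for uv in [[(203,105),(213,290)],[(435,110),(416,290)]]:
    e=plane(c,uv,.085); d=e[1]-e[0]; print('edge',e.round(4).tolist(),np.degrees(np.arctan2(d[1],d[0])))
w=load('w6'); cv2.imwrite('pics/w6l.png',cv2.resize(w['image'][0:350,0:300],None,fx=1.7,fy=1.7))
Q6=cloud(w)
s=load('s9'); cv2.imwrite('pics/s9c.png',cv2.resize(s['image'][190:360,190:370],None,fx=3.5,fy=3.5,interpolation=cv2.INTER_CUBIC))
E
```

```text
caps 6
[0.5378 0.1688 0.091 ] radii [0.0289 0.0289 0.0288 0.0289 0.0288 0.029 ]
red [335.7 175.8] 138 z 0.0303 ctr [0.5108 0.1766] ang -15.2
red [317.2 226.5] 222 z 0.0679 ctr [0.5386 0.169 ] ang -15.6
red [297.8 247.1] 86 z 0.03 ctr [0.5696 0.1606] ang -15.6
caps z [np.float64(0.0889), np.float64(0.0889), np.float64(0.0887), np.float64(0.0887), np.float64(0.0887), np.float64(0.0888)]
key [265.6188455   33.12988115] 1178 0.0828 [0.4293 0.1116 0.082 ]
slope [ 0.907  0.918 -0.409] mean [0.4295 0.1119 0.0837]
front edge [[0.4776 0.0775 0.085 ]
 [0.4478 0.2319 0.085 ]] x heading -169.06258037033552
edge [[0.4821, 0.0781, 0.085], [0.6187, 0.1026, 0.085]] 10.168693431579637
edge [[0.4526, 0.2326, 0.085], [0.5857, 0.2582, 0.085]] 10.880544893223732
```

View pics/w6l.png

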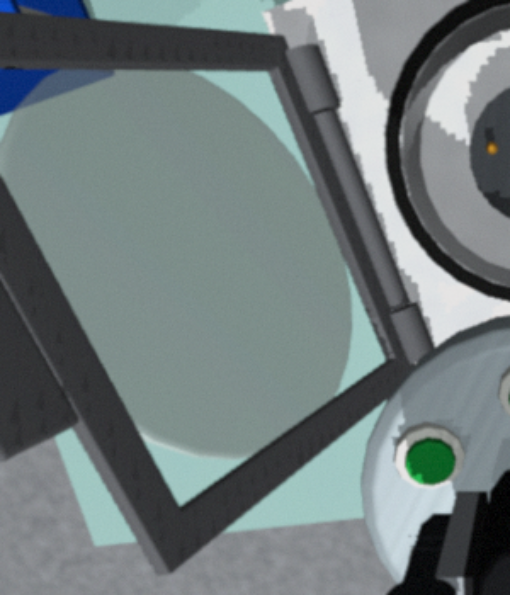

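View pics/s9c.png

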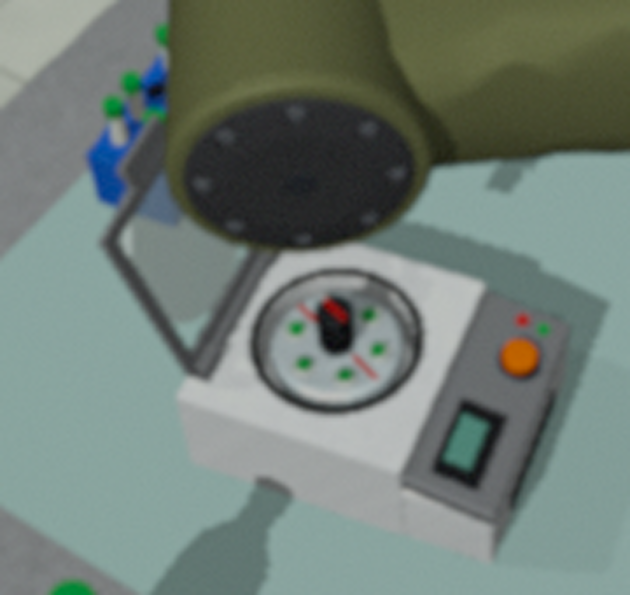

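Seated height is confirmed: disc top at 0.0853 and knob top at 0.1229, against expected 0.085 and 0.123. The drive did not shift. Heading is about 10.5° and the lid stands at about 1.85 rad. I'll check the tab position in the top view.

```bash
python3 - <<'E'
from h import *
a=np.radians(10.5); X=np.array([np.cos(a),np.sin(a)]); Y=np.array([-X[1],X[0]]); O=np.array([.5392,.1685])
def own(p): d=np.asarray(p)[...,:2]-O; return np.r_[d@X,d@Y,p[2]]
c=load('top0'); Q=cloud(c)
for u,v in [(212,200),(212,203),(205,203),(225,199)]: print('tab', own(Q[v,u]).round(4), own(plane(c,[(u,v)],.24)[0]).round(4))
w=load('w6');Q=cloud(w)
for u,v in [(5,150),(5,200),(5,240),(60,250),(98,325),(98,20),(20,40)]: 
    q=own(Q[v,u]); print('w6',(u,v),q.round(4),'ang',np.degrees(np.arctan2(q[2]-.09,.074-q[0])).round(1),'r',np.hypot(q[2]-.09,q[0]-.074).round(4))
print('key own',own(np.array([.4294,.1117,.083])))
go(np.r_[O+X*.150,.45],-169.5)
E
```

```text
tab [ 0.0901 -0.0043  0.2508] [ 0.0929 -0.0023  0.24  ]
tab [ 0.0861 -0.0028  0.2461] [ 0.0877 -0.0017  0.24  ]
tab [0.0871 0.0084 0.2499] [0.0897 0.0104 0.24  ]
tab [ 0.089  -0.0261  0.2476] [ 0.091  -0.0249  0.24  ]
w6 (5, 150) [ 0.1173 -0.0135  0.219 ] ang 108.5 r 0.136
w6 (5, 200) [0.1206 0.0034 0.2271] ang 108.8 r 0.1448
w6 (5, 240) [0.1218 0.0164 0.2351] ang 108.2 r 0.1527
w6 (60, 250) [0.1166 0.0284 0.2194] ang 108.2 r 0.1363
w6 (98, 325) [0.1166 0.0634 0.2212] ang 108.0 r 0.1379
w6 (98, 20) [ 0.094  -0.0641  0.1473] ang 109.2 r 0.0607
w6 (20, 40) [ 0.111  -0.0549  0.1887] ang 110.6 r 0.1054
key own [-0.11831237 -0.03583942  0.083     ]
pos [0.5392 0.1683 0.3998] yaw -168.0 tilt [-1.7e-03 -6.0e-04 -1.0e+00] delta tool mm [-149.9   -3.7  -50.4] turn 1.5
```

Top and wrist disagree on the lid: about 95° at the start, about 108° in w6. I'll look again.

```bash
python3 - <<'E'
from h import *
c=shot('top','t10'); s=load('s9')
a=np.hstack([cv2.resize(load(n)['image'][180:290,160:290],None,fx=3,fy=3,interpolation=cv2.INTER_CUBIC) for n in ('top0','t10')])
cv2.imwrite('pics/t10c.png',a)
b=np.hstack([cv2.resize(load(n)['image'][190:330,200:330],None,fx=3,fy=3,interpolation=cv2.INTER_CUBIC) for n in ('side0','s9')])
cv2.imwrite('pics/s10c.png',b)
E
```

```text
(no output)
```

View pics/t10c.png

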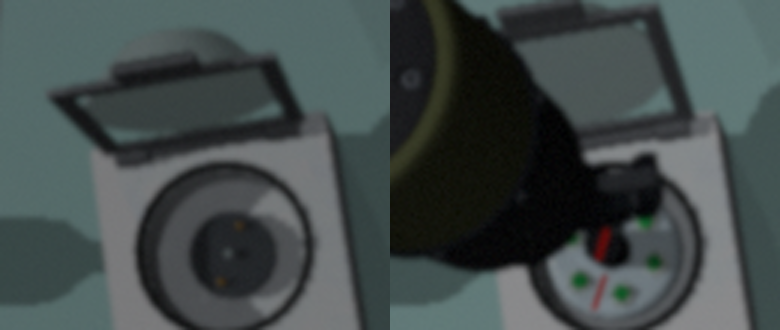

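View pics/s10c.png

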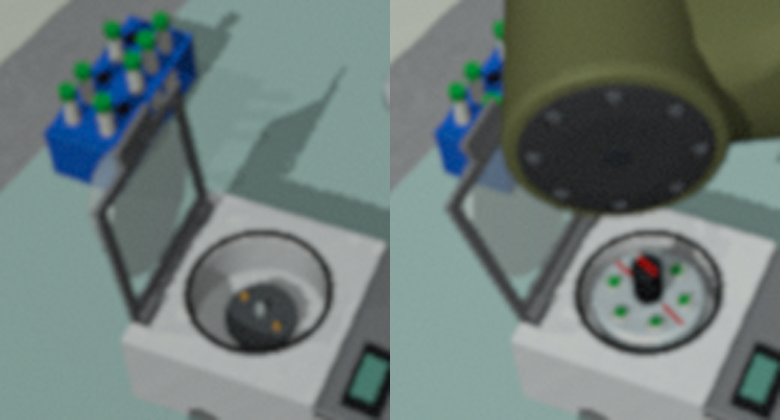

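The lid has swung back to its end stop (about 1.9 rad) since the start picture and stands there. The tab's rear edge is at own x of about 130 mm and z of about 0.24. I'll go over it and down behind it with the fingers shut.

```bash
python3 -m pendant '[[0,-0.5,-20,1.5],[0,0,-25,0],[-10,-0.5,-15,0],[-20,-0.5,0,0],[-30,-0.5,0,0],[-30,-0.5,0,0],[-30,-0.5,0,0],[-20,-0.5,0,0],[-10,-0.5,0,0],[0,0,0,0],[0,0,0,0]]' 0 30
cat >> h.py <<'E'
a_=np.radians(10.5); X=np.array([np.cos(a_),np.sin(a_)]); Y=np.array([-X[1],X[0]]); O=np.array([.5392,.1685])
def own(p): d=np.asarray(p)[:2]-O; return np.r_[d@X,d@Y,p[2]]
def st():
    s,p,R=tool(); print('own tip mm',(own(p-[0,0,.173])*1000).round(1),'yaw',np.degrees(np.arctan2(R[1,0],R[0,0])).round(2),'F',s['wrist_force'].round(1),'t',round(s['t'],2),'grip',round(s['grip_width'],3))
E
python3 -c "
from h import *
st();shot('wrist','w11');shot('side','s11')"
```

```text
t: 17.2
tool_pos: [0.6876, 0.1917, 0.4598]
orientation: [-0.001, -0.091, 0.996, -0.0]
wrist_force: [-0.5, 0.2, 1.2]
grip_width: 0.0
own tip mm [150.1  -4.2 286.8] yaw -169.51 F [-0.5  0.2  1.2] t 17.2 grip 0.0
```

View pics/w11.png

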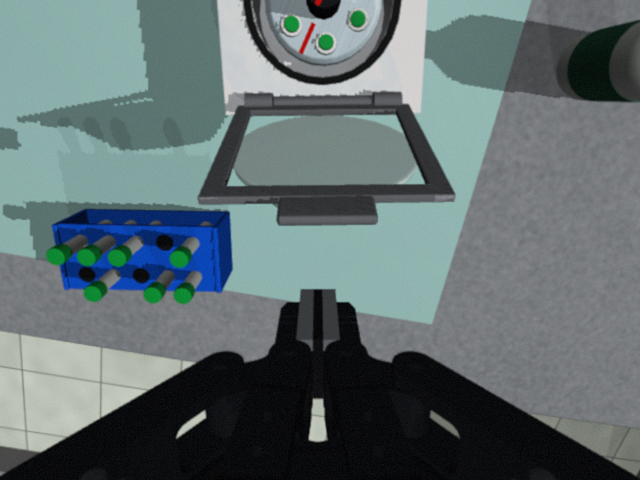

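View pics/s11.png

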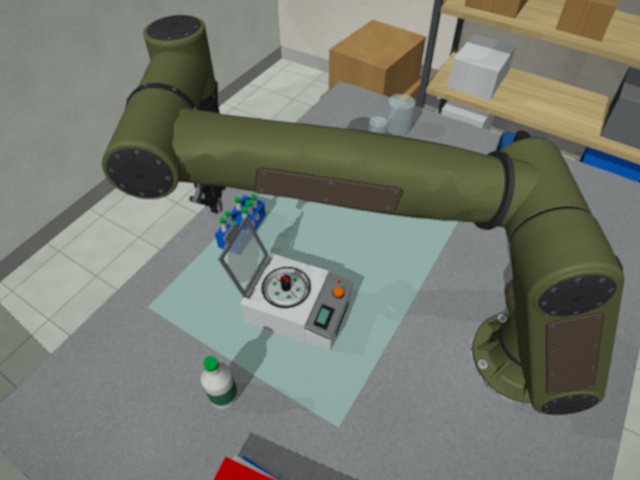

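The tab is at rows 197–224, columns 278–377, ahead of the shut fingers. I'll check its position in the depth image, then go down.

```bash
python3 - <<'E'
from h import *
c=load('w11');Q=cloud(c)
for uv in [(328,202),(328,215),(328,222),(280,215),(375,215)]: print(uv,(own(Q[uv[1],uv[0]])*1000).round(1))
E
python3 -m pendant '[[0,4,10,0],[0,0,20,0],[0,0,20,0],[0,0,10,0],[0,0,0,0],[0,0,0,0]]'
python3 -c "
from h import *
st()"
```

```text
(328, 202) [120.8   1.9 228. ]
(328, 215) [124.5   1.6 239.2]
(328, 222) [128.2   1.7 238.7]
(280, 215) [124.8 -21.9 238.2]
(375, 215) [124.3  24.5 239.9]
t: 17.9
tool_pos: [0.6866, 0.1955, 0.4019]
orientation: [0.001, -0.091, 0.996, -0.0]
wrist_force: [-0.9, -0.3, 0.6]
grip_width: -0.0
own tip mm [149.9  -0.3 228.9] yaw -169.5 F [-0.9 -0.3  0.6] t 17.9 grip -0.0
```

```bash
python3 -m pendant '[[5,0,-0.5,0],[7,0,-0.5,0],[7,0,-0.5,0],[8,0,-1,0],[8,0,-1,0],[8,0,-1,0],[8,0,-1,0],[8,0,-1,0],[8,0,-1,0],[8,0,-1,0],[8,0,-0.5,0],[4,0,0,0]]'
python3 -c "
from h import *
st();c=shot('wrist','w12')"
```

```text
t: 19.1
tool_pos: [0.6005, 0.1796, 0.4103]
orientation: [0.0, -0.092, 0.996, 0.0]
wrist_force: [0.7, -0.9, -0.7]
grip_width: 0.0
own tip mm [ 62.3  -0.3 237.3] yaw -169.5 F [ 0.7 -0.9 -0.7] t 19.1 grip 0.0
```

View pics/w12.png

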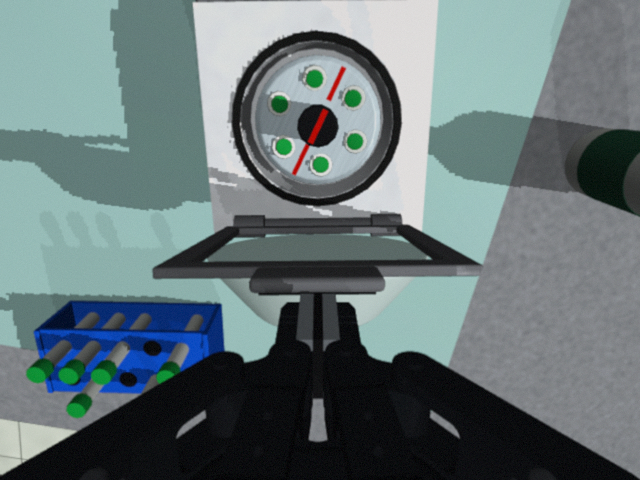

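The lid follows the fingers and is near 80°. I'll continue along the arc.

```bash
python3 -m pendant '[[8,0,1,0],[10,0,2,0],[10,0,3,0],[10,0,4,0],[10,0,5,0],[8,0,5,0],[8,0,6,0],[8,0,6,0],[8,0,6,0],[0,0,0,0]]'
python3 -c "
from h import *
st();c=shot('wrist','w13')"
```

```text
t: 20.15
tool_pos: [0.5218, 0.165, 0.3712]
orientation: [-0.001, -0.092, 0.996, -0.0]
wrist_force: [0.2, -0.0, -0.4]
grip_width: -0.001
own tip mm [-17.8  -0.3 198.2] yaw -169.49 F [ 0.2 -0.  -0.4] t 20.15 grip -0.001
```

View pics/w13.png

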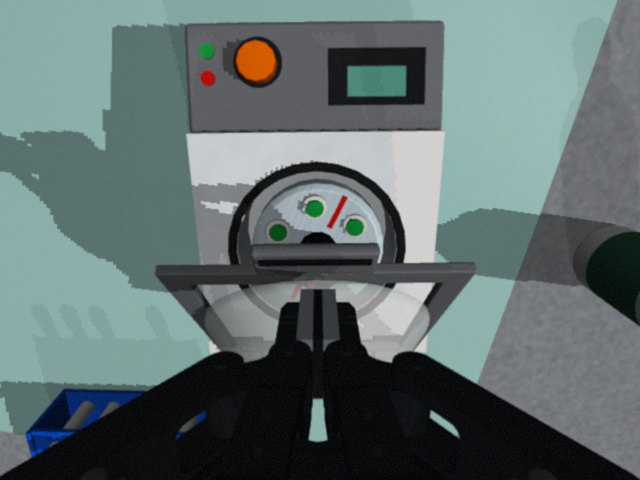

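The lid is near 45–50° and still ahead of the fingertips. I'll keep going along the arc.

```bash
python3 -m pendant '[[9,0,5,0],[9,0,6,0],[8,0,8,0],[7,0,8,0],[6,0,9,0],[4,0,9,0],[4,0,9,0],[3,0,9,0],[0,0,0,0]]'
python3 -c "
from h import *
st();c=shot('wrist','w14')"
```

```text
t: 21.1
tool_pos: [0.473, 0.1559, 0.3072]
orientation: [-0.001, -0.091, 0.996, -0.0]
wrist_force: [-0.3, 0.2, -0.1]
grip_width: -0.003
own tip mm [-67.4  -0.3 134.2] yaw -169.5 F [-0.3  0.2 -0.1] t 21.1 grip -0.003
```

View pics/w14.png

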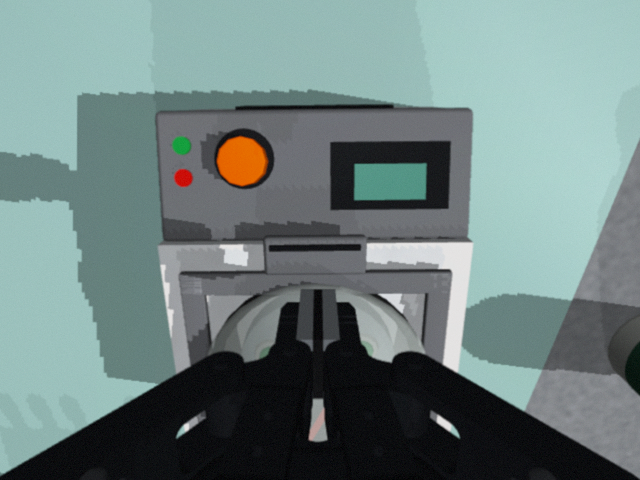

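The lid now looks nearly flat. I'll check its height.

```bash
python3 - <<'E'
from h import *
c=shot('wrist','w15');Q=cloud(c)
for uv in [(280,262),(350,262),(315,255),(195,330),(438,330),(315,240),(240,160)]: print(uv,(own(Q[uv[1],uv[0]])*1000).round(1))
H,S,V=cv2.split(cv2.cvtColor(c['image'],cv2.COLOR_BGR2HSV))
m=(H>5)&(H<20)&(S>180)&(V>80)
for b in blobs(m,30): print('key',b[0],b[1],b[2],plane(c,[b[0]],.083)[0].round(4),own(plane(c,[b[0]],.083)[0]).round(4),(own(np.median(Q[b[3]],0))*1000).round(1))
E
```

```text
(280, 262) [-70.6 -17.9  94.4]
(350, 262) [-70.9  16.3  95.2]
(315, 255) [-74.7  -0.8  95.4]
(195, 330) [-32.  -63.4  93.9]
(438, 330) [-32.3  63.1  94.4]
(315, 240) [-82.3  -0.7  95.3]
(240, 160) [-118.7  -36.6   83.6]
key [241.88077496 159.1987084 ] 2013 [217 134  52  51] [0.4287 0.1116 0.083 ] [-0.119  -0.0358  0.083 ] [-119.   -35.8   82.6]
```

The lid sank shut by itself ahead of the fingers: tab at 94.4–95.4 mm all across, where 95 is closed. The key top centre is at own (-119,-36), z about 83 mm. I'll move over the key.

```bash
python3 -m pendant '[[5,-3,0,0],[10,-7,0,0],[12,-8,0,0],[12,-8,0,0],[10,-7,5,0],[4.5,-2.7,10,0],[0,0,15,0],[0,0,10,0],[0,0,0,0],[0,0,0,0]]'
python3 -c "
from h import *
st();c=shot('wrist','w16');shot('side','s16')"
```

```text
t: 22.2
tool_pos: [0.4275, 0.1114, 0.2686]
orientation: [-0.0, -0.092, 0.996, -0.0]
wrist_force: [1.2, 0.4, 0.6]
grip_width: 0.001
own tip mm [-120.2  -35.8   95.6] yaw -169.5 F [1.2 0.4 0.6] t 22.2 grip 0.001
```

View pics/w16.png

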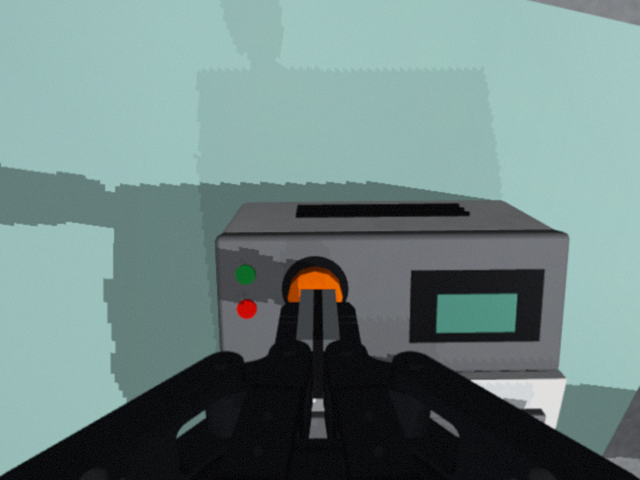

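The shut fingertips (columns 297–337) are centred over the key (287–345). I'll press down in small steps, watching the force.

```bash
python3 -m pendant '[[1,0,4,0],[0,0,4,0],[0,0,2,0],[0,0,0,0]]'; python3 -c "
from h import *
st()"
python3 -m pendant '[[0,0,1,0],[0,0,1,0],[0,0,0,0]]'; python3 -c "
from h import *
st()"
python3 -m pendant '[[0,0,1,0],[0,0,0,0]]'; python3 -c "
from h import *
st()"
```

```text
t: 22.7
tool_pos: [0.4262, 0.111, 0.2585]
orientation: [-0.0, -0.091, 0.996, -0.0]
wrist_force: [-0.1, 0.3, -0.6]
grip_width: 0.0
own tip mm [-121.6  -36.    85.5] yaw -169.51 F [-0.1  0.3 -0.6] t 22.7 grip 0.0
t: 23.0
tool_pos: [0.4264, 0.111, 0.2573]
orientation: [0.0, -0.091, 0.996, 0.0]
wrist_force: [-0.2, -0.1, 3.2]
grip_width: 0.005
own tip mm [-121.3  -35.9   84.3] yaw -169.5 F [-0.2 -0.1  3.2] t 23.0 grip 0.005
t: 23.2
tool_pos: [0.4265, 0.1111, 0.2563]
orientation: [0.001, -0.091, 0.996, 0.0]
wrist_force: [0.4, 0.6, 3.8]
grip_width: 0.0
own tip mm [-121.3  -35.9   83.3] yaw -169.5 F [0.4 0.6 3.8] t 23.2 grip 0.0
```

```bash
python3 -m pendant '[[0,0,1,0],[0,0,1,0],[0,0,0,0]]'; python3 -c "
from h import *
st()"
python3 -m pendant '[[0,0,1,0],[0,0,1,0],[0,0,0,0]]'; python3 -c "
from h import *
st()"
```

```text
t: 23.5
tool_pos: [0.4267, 0.1111, 0.2544]
orientation: [0.001, -0.091, 0.996, 0.0]
wrist_force: [1.9, -0.1, 3.8]
grip_width: -0.003
own tip mm [-121.1  -35.9   81.4] yaw -169.5 F [ 1.9 -0.1  3.8] t 23.5 grip -0.003
t: 23.8
tool_pos: [0.4266, 0.1111, 0.2524]
orientation: [0.001, -0.091, 0.996, 0.0]
wrist_force: [2.1, -0.1, 5.7]
grip_width: -0.001
own tip mm [-121.1  -35.9   79.4] yaw -169.5 F [ 2.1 -0.1  5.7] t 23.8 grip -0.001
```

```bash
python3 -m pendant '[[0,0,0.7,0],[0,0,0,0],[0,0,0,0]]'; python3 -c "
from h import *
st()"
python3 -m pendant '[[0,0,0.5,0],[0,0,0,0],[0,0,0,0]]'; python3 -c "
from h import *
st()"
```

```text
t: 24.1
tool_pos: [0.4267, 0.1111, 0.2519]
orientation: [0.001, -0.091, 0.996, 0.0]
wrist_force: [2.7, -0.7, 6.2]
grip_width: 0.004
own tip mm [-121.1  -35.9   78.9] yaw -169.5 F [ 2.7 -0.7  6.2] t 24.1 grip 0.004
t: 24.4
tool_pos: [0.4267, 0.1111, 0.2517]
orientation: [0.001, -0.092, 0.996, 0.0]
wrist_force: [1.8, -0.0, 7.0]
grip_width: 0.001
own tip mm [-121.1  -35.9   78.7] yaw -169.5 F [ 1.8 -0.   7. ] t 24.4 grip 0.001
```

```bash
python3 -m pendant '[[0,0,0.5,0],[0,0,0,0],[0,0,0,0]]'; python3 -c "
from h import *
st()"
python3 -m pendant '[[0,0,0,0],[0,0,0,0],[0,0,0,0]]'; python3 -c "
from h import *
st();shot('wrist','w17');shot('side','s17');shot('top','t17')"
```

```text
t: 24.7
tool_pos: [0.4267, 0.1111, 0.2516]
orientation: [0.001, -0.092, 0.996, 0.0]
wrist_force: [0.5, 0.2, 9.0]
grip_width: -0.0
own tip mm [-121.1  -35.9   78.6] yaw -169.49 F [0.5 0.2 9. ] t 24.7 grip -0.0
t: 25.0
tool_pos: [0.4267, 0.1111, 0.2516]
orientation: [0.001, -0.092, 0.996, 0.0]
wrist_force: [-0.4, -0.3, 8.5]
grip_width: -0.001
own tip mm [-121.   -35.9   78.6] yaw -169.49 F [-0.4 -0.3  8.5] t 25.0 grip -0.001
```

View pics/w17.png

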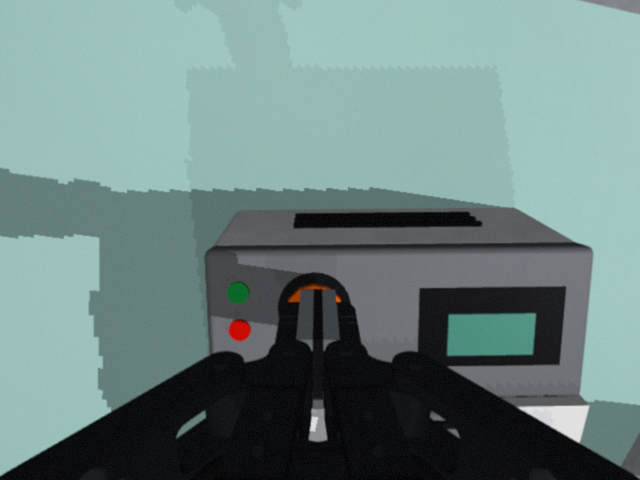

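View pics/s17.png

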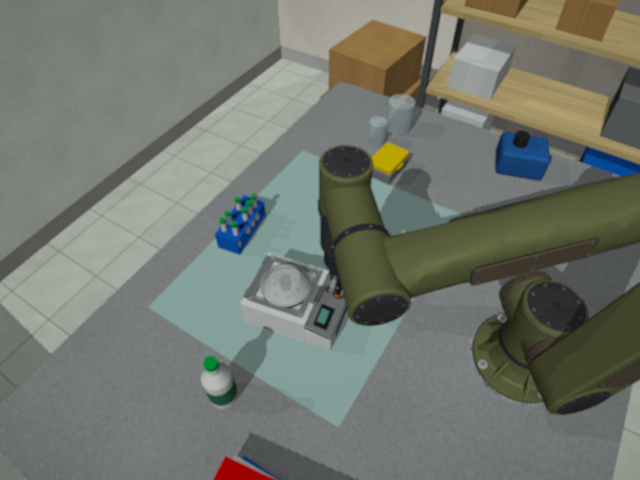

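View pics/t17.png

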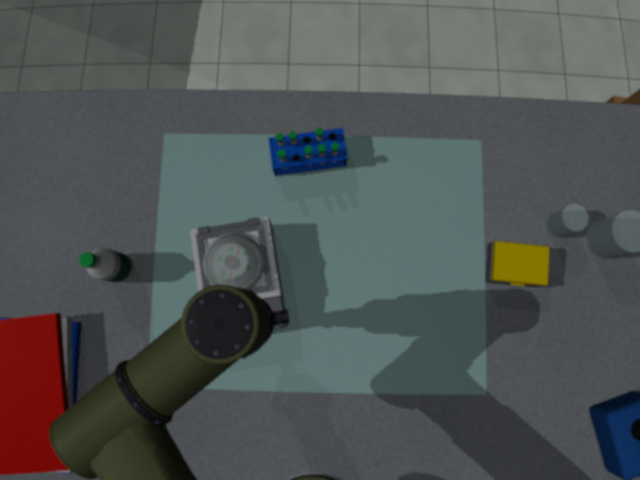

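The key is at its hard stop: tip height has stopped at 78.6 mm (about 6 mm of travel) at 8.5 N. The lid is shut, and the soap bottle, rack and tip box look unmoved. I'll hold it for more than three seconds.

```bash
for i in 1 2 3 4; do python3 -m pendant '[[0,0,0,0],[0,0,0,0],[0,0,0,0],[0,0,0,0],[0,0,0,0],[0,0,0,0],[0,0,0,0],[0,0,0,0],[0,0,0,0],[0,0,0,0],[0,0,0,0],[0,0,0,0]]' | grep -E 't:|force'; done
python3 - <<'E'
from h import *
st(); c=shot('top','t18'); cv2.imwrite('pics/t18c.png',cv2.resize(c['image'][190:340,170:310],None,fx=4,fy=4,interpolation=cv2.INTER_CUBIC))
a=load('top0')['image'].astype(int); b=c['image'].astype(int); d=np.abs(a-b).max(2)
for n,(x0,y0,x1,y1) in dict(soap=(75,240,130,290),rack=(265,120,350,180),tip=(485,235,555,295)).items(): print(n,(d[y0:y1,x0:x1]>40).sum())
E
```

```text
t: 26.35
wrist_force: [0.5, -1.0, 10.0]
t: 27.55
wrist_force: [0.1, 0.4, 9.3]
t: 28.75
wrist_force: [0.6, -0.3, 8.6]
t: 29.95
wrist_force: [1.7, 0.8, 9.8]
own tip mm [-121.1  -35.9   78.6] yaw -169.49 F [1.7 0.8 9.8] t 29.95 grip 0.004
soap 0
rack 0
tip 0
```

View pics/t18c.png

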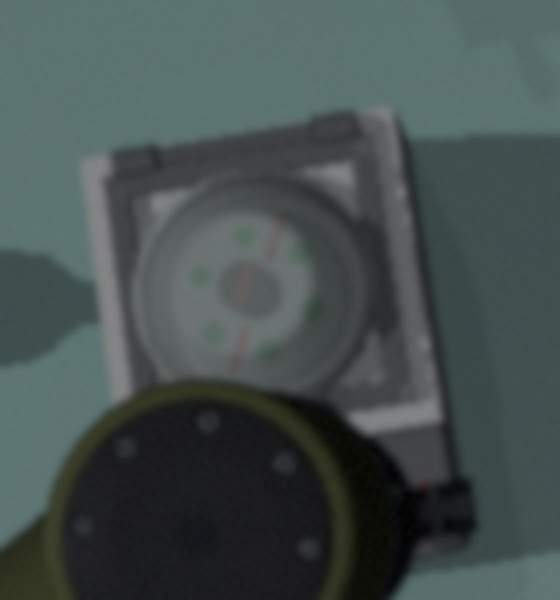

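The lid is flat, the rotor shows through it, and the bystander regions have not changed by a pixel since the start. The key has been held for over 5 s at 8.5–10 N. I'll hand in.

```bash
python3 -c "
from rig import finish_job; print(finish_job())"
```

```text
the job is handed in; nothing more can be done
None
```

The job is handed in at about 30 s, with the key still held down; `finish_job` gave no verdict.

- **Rotor:** I gripped it by the knob, turned it to the pin line at about -15°, and lowered it upright. Contact came exactly at the predicted seated height. After release the disc top read 85.3 mm and the knob top 122.9 mm, against 85 and 123 expected.
- **Lid:** I pushed it from behind the tab. It sank shut on its own over the last part, and the tab then read 94.4–95.4 mm, where closed is 95. I did not press it down to confirm.
- **Key:** The fingertips came down about 6 mm from first touch and stopped against the hard stop. I held it there for over 5 s at about 8.5–10 N.
- **Bystanders:** The soap bottle, tube rack and tip box show no change between the first and last top pictures.

**Checks that disagreed:**
- The lid moved back from about 95° to its stop at about 108° before I touched it on purpose. I don't know why; the carried rotor or the gripper may have brushed it.
- Depth on the tube caps read about 2 mm low (89 mm against 91), while the disc and knob heights matched.
- The top camera read about 1.7 mm off the wrist camera in y, which I corrected for.
- I saw no clear sign of the rotor spinning in the last picture, so the key being down rests on its travel and force.

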